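# Clip the tube grid into the shaker

## Task

Pick up the steel tube grid that has an ear at each end and set it level over the small shaker, its two ears over the slots in the two end posts; feel for the slots, because the platform has stopped anywhere in its short stroke. Press it down past the spring clips until both ears rest flat on the bottom of their slots, then let go. Do not force it: never bear on the shaker with more than about 50 N (5 kg of hand pressure), and leave the spare grid without ears and everything else on the bench where it is.

Things in the scene. Friction and masses are not known exactly. Their poses are not given: they have to be found in the camera images.
- plate: Loose bare-steel tube grid, 0.2 to 0.32 kg, lying flat: a frame of flat bars 70 mm (its x) by 120 mm (its y), 6 mm thick, with eight openings. At the middle (x = 0) of each y end an ear 18 mm wide in x and 6 mm thick sticks out 16 mm, so 152 mm over the ears. Origin: centre of the underside; z up. It fits either way round.
- grip (a point): Centre of the grid's solid upright grip, 26 mm above the grid's underside, axes as the grid's. The grip is 12 mm thick in x, 40 mm long in y and reaches from 6 to 46 mm above the underside. Pinch it across x.
- spare: The other loose steel grid, the same (70 x 120 mm, same grip) but with no ears. Not needed. Origin: centre of the underside.
- shaker: White bench shaker, fixed to the bench, housing 160 mm (x) by 230 mm (y), 52.5 mm tall; may stand turned. On it a rubber-topped platform 110 x 190 mm, top 63.5 mm above the bench, with two end posts. It slides along the shaker's x and has stopped 4 to 24 mm toward +x of its near (-x) end stop, firmly held; that shift is NOT measured, so see or feel it. Origin: centre of the housing's underside; pose of the housing.
- seat (a point): Point fixed to the housing: height of the slot bottoms (71.5 mm above the bench), midway between the posts in y, and in x where the slots' middle would be with the platform at its near (-x) end stop; axes as the shaker's. The seated grid's origin is at this height and y, its y axis along this y, but 4 to 24 mm further along this +x, as the platform happens to stand.
- post_l (a point): Point fixed to the housing: where the middle of the +y post's top would be at the near (-x) end stop (really 4 to 24 mm further toward +x), 26 mm above the slot bottom, 67.5 mm from seat in y. The aluminium post is 10 mm thick in y, 60 mm wide in x. Between the two posts the 120 mm frame has 2.5 mm to spare at each end.
- post_r (a point): The same for the -y post. Each post has a slot through it along y, open at the top, 20 mm wide in x (1 mm to spare each side of an ear), centred on the post, with square edges. The upper 10 mm is free. Below, a sprung steel leaf on each wall must be pushed aside, 5 to 13 N down in all; then the leaves snap over the ears. The grid's own weight does not do it.
- wire_rack: Empty low wire rack, 100 x 200 mm, 65 tall; a bystander. Origin: centre of the underside.
- stopper_a: Loose foam stopper, a cone 29 mm across, 34 tall; a bystander. Origin: centre of the underside.
- stopper_b: Another such foam stopper; a bystander. Origin: centre of the underside.
- beaker: Glass beaker, 68 mm across, 90 tall; a bystander. Origin: centre of the underside.
- marker: Marker pen lying along its x axis, 125 mm long, 18 thick; a bystander. Origin: centre of the underside.
Mind the look-alikes: they are no part of the job. What is shaped like the plate but pink or turquoise is not meant.

How it is judged:
On the way:
1. the grid is picked up: more than 75 mm above the bench (height (world z) of plate above 0.075 m), for 0.1 s.
At the end, for the whole second after the job is handed in: The eared grid lies in both slots of the shaker: its underside within 2 mm of the slot bottoms' height, level within 0.025 rad, in line with the posts within 0.05 rad, within 4 mm of the middle between the posts and 1.5 to 26.5 mm forward of the near (-x) end stop's position, at rest and let go (z of plate in the frame of seat between -0.002 and 0.002 m and angle between plate's own z axis and vertical below 0.025 rad and x of plate in the frame of seat between 0.0015 and 0.0265 m and y of plate in the frame of seat between -0.004 and 0.004 m and angle between the y axis of plate and the y axis of shaker, either way round below 0.05 rad and linear speed of plate below 0.01 m/s); the robot touches nothing.
It fails at once if the grid bears on the shaker with more than 50 N (contact force between plate and shaker above 50 N).
It fails at once if the robot bears on the shaker with more than 50 N (contact force between any of the fingers, the arm and shaker above 50 N).
It fails at once if the spare grid is moved by more than 20 mm (distance of spare from where it was at the start of the episode above 0.02 m).
It fails at once if a bystander is moved by more than 30 mm (distance of any of stopper_a, stopper_b, beaker, marker, wire_rack from where it was at the start of the episode above 0.03 m).
It also fails if it takes over 64 s, if anything falls off the work surface, if the arm or the gripper's body presses on something with over 40 N, if the wrist force passes 120 N, or if a joint passes its speed limit or range.

## Robot

A 6-joint arm with a two-finger parallel gripper is mounted at the origin on the work surface. World frame = base frame: x ahead of the robot, y to its left, z up, the work surface at z = 0. Lengths are in m, angles in rad, forces in N, time in s.
With the tool pointing down it reaches from about 0.375 to 0.9 m from the base axis. Payload 3.1 kg.
Tool frame: the origin (TCP) lies where the fingers leave the gripper's body, on its centre line; the fingertips stand 73 mm ahead of it and the grasp point (between the pads) lies 54 mm ahead of it; z points along the fingers, y is the line along which they close (so a half turn about z gives the same grasp; the last joint's range is limited). The gripper opens to 85 mm and grips with 20 to 120 N. Pads are 22 mm wide; open, the fingers measure 114 mm over their backs; the gripper's body (76 mm by 85 mm) begins 54 mm behind the grasp point. The pads swing forward as they close: fully open they stand 13 mm farther back than shut.
Start: joints at [1.054, 0.527, 1.433, -0, 1.181, -0.178], TCP at [0.207, 0.59, 0.304] pointing down, gripper open.
Joint ranges: [-3.08, 3.08], [-0.75, 2.2], [0.22, 2.44], [-1.43, 4.57], [0, 2.65], [-2.85, 2.85]. Speed limits (rad/s): [2.79, 2.79, 3.14, 3.14, 3.14, 3.14].

## Interface

Orientations are given as a unit quaternion [x, y, z, w].
In Python, from station import manip gives the robot as it stands.
- The arm moves only by the shell command python3 -m crank 'ROWS' [FORCE]. ROWS is JSON, a list of rows, each an object with "dp": the shift along the tool's x, y, z normalised to -1 to 1, where 1 is 50 cm, a list of three; "delta_rot": the turn, a rotation vector about the tool's x, y, z normalised to -1 to 1, where 1 is 2 pi rad, a list of three; "fingers": the opening, from -1 (shut) to 1 (fully open). A call has 1 to 12 rows; each row shifts and turns the commanded pose from where the row before left it, along the tool's axes as they then stand; what a row does not reach is not made up. A row lasts 1/12 s, in which the tool goes at most 41.7 mm and 7.16 degrees, less where a joint would pass 70% of its speed; a pose out of reach is approached as far as the arm can. A call with a number of a shift or a turn outside -1 to 1 is refused whole. A call with a gripper value outside its range is refused whole. The fingers move at their own pace and stop on an object; FORCE is the grip in N (left out, the last holds). Time passes only in rows, so rows that do not move let the fingers close. It gives the time, the measured TCP pose, the force, the opening and the grip force at its end, in the units of the state.
- manip.sense(): the state, without advancing time (a new reading comes with each control period).
- manip.snapshot(name): name is "side" or "top" or "wrist"; returns (picture, depth): 480x640x3 uint8, red, green, blue; 480x640 float32, m along the optical axis (not along the pixel's ray), 0 where there is no reading.
- manip.camera_model(name): a dict with "fx", "fy", "cx", "cy" (pixels), "origin" and "attitude" of the camera in the world. Camera axes: x right, y up, looking along -z (the intrinsics and any distortion apply to the point x, -y, -z); pixel columns grow to the right and rows downward; lengths in m; the calibration is good to about 2 mm. The wrist camera is an equidistant fisheye: a pixel r from the principal point sees the ray r / f radians off the axis. A picture is of the moment at which its call begins: read the wrist's pose just before it. camera_model takes no time and is no camera call; for the wrist camera it gives the pose at the moment of the call.
- manip.sign_off(): hands the job in; it is judged then, once.
The state is a dict: "t": time; "q": joint angles; "qd": joint speeds; "tau": joint torques, N m; "tcp_pos": TCP position; "tool_rot": TCP orientation; "force": force on the tool from outside, world axes, zero at the start; "ft_torque": the same for the moment, N m; "finger_gap": opening from 0.0 (shut) to 1.0 (fully open); "gripper_force": force on a finger pad.
Only numpy, scipy, OpenCV 4.12 (cv2) and the standard library are available. Lean on these libraries where they do the work, as an engineer would, in place of code of your own. Each camera call takes 0.05 s, during which the arm holds its last target. There are 200 camera calls.

## Working session

There is one attempt and no reset: what is moved stays moved. The work goes in short steps, Python scripts to look and compute and a shell command to move; the robot and the scene stay as the last step left them, time stands still between calls to the robot, and variables do not carry over. Pictures are saved under pics/ and viewed, at most 10 in all, crops included, and the job is handed in when it is done.

```bash
mkdir -p pics; ls
python3 - <<'E'
from station import manip
import cv2,numpy as np
s=manip.sense();print(s['tcp_pos'],s['tool_rot'],s['force'],s['t'])
for n in("top","side"):
    p,d=manip.snapshot(n);cv2.imwrite(f"pics/{n}0.png",p[:,:,::-1]);np.savez(f"pics/{n}0.npz",p=p,d=d)
    print(n,manip.camera_model(n), (d>0).mean())
E
```

```text
pics
[0.206817   0.58917875 0.30291884] [ 1.68093792e-01  9.85770372e-01 -1.05440230e-03 -3.73830090e-04] [-0.90554094  0.8175923   0.22950117] 0.0
top {'fx': 462.34620389892035, 'fy': 462.34620389892035, 'cx': 329.91258414759216, 'cy': 244.54162272511817, 'origin': array([ 0.4356602 , -0.11001677,  1.1632394 ]), 'attitude': array([ 0.02914306, -0.03761296, -0.70332789,  0.70927134])} 0.996181640625
side {'fx': 448.697798910208, 'fy': 448.697798910208, 'cx': 317.2250298463919, 'cy': 239.80763028936312, 'origin': array([ 0.08113556, -0.90517348,  0.68243305]), 'attitude': array([ 0.45889737, -0.1173498 , -0.22406358,  0.85172633])} 0.9960611979166667
```

View pics/top0.png

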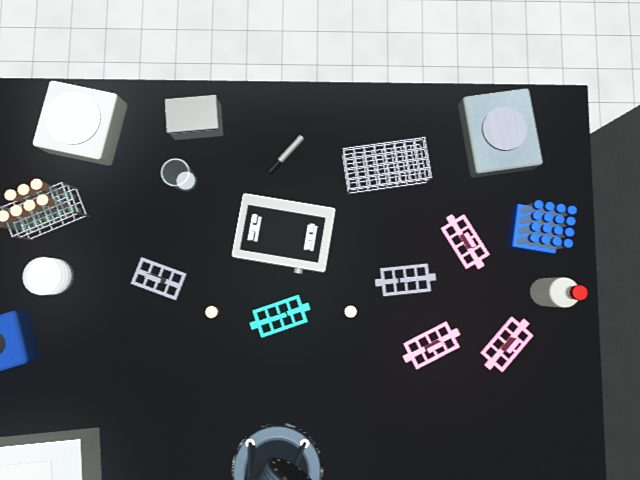

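View pics/side0.png

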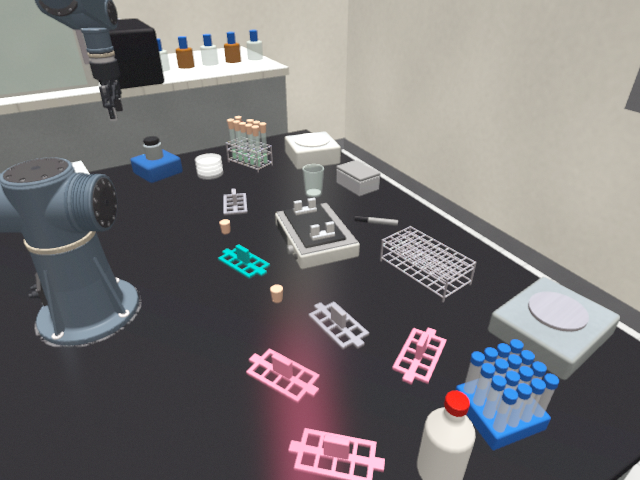

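The top view shows the eared steel grid at about (405,280), the spare at (159,278) and the turquoise look-alike at (280,316). The shaker is at (284,233), with posts near (255,227) and (311,237).

```bash
cat > h.py <<'E'
import numpy as np,cv2
from scipy.spatial.transform import Rotation as R
def rays(c,uv,fish=False):
    uv=np.atleast_2d(np.asarray(uv,float)); a=(uv[:,0]-c['cx'])/c['fx']; b=(uv[:,1]-c['cy'])/c['fy']
    if fish:
        r=np.hypot(a,b)+1e-12; d=np.c_[a/r*np.sin(r),-b/r*np.sin(r),-np.cos(r)]
    else: d=np.c_[a,-b,-np.ones_like(a)]
    return d@R.from_quat(c['attitude']).as_matrix().T
def plane(c,uv,z,fish=False):
    d=rays(c,uv,fish); o=np.asarray(c['origin']); return o+d*((z-o[2])/d[:,2])[:,None]
def cloud(c,d,uv,fish=False):
    uv=np.atleast_2d(uv); z=d[uv[:,1].astype(int),uv[:,0].astype(int)]
    w=rays(c,uv,fish); fwd=-R.from_quat(c['attitude']).as_matrix()[:,2]
    return np.asarray(c['origin'])+w*(z/(w@fwd))[:,None]
E
python3 - <<'E'
from station import manip
from h import *
def load(n):
    f=np.load(f"pics/{n}0.npz");return f['p'],f['d'],manip.camera_model(n)
def box(n,x0,y0,x1,y1,zmin,zmax=.3,thr=0):
    p,d,c=load(n);v,u=np.mgrid[y0:y1,x0:x1];uv=np.c_[u.ravel(),v.ravel()]
    P=cloud(c,d,uv);g=p[uv[:,1],uv[:,0]].astype(int)
    ok=(P[:,2]>zmin)&(P[:,2]<zmax)&(g.min(1)>thr);return P[ok],uv[ok]
def rect(P):
    (c,s,a)=cv2.minAreaRect(P[:,:2].astype(np.float32)*1000);return np.round(c,1),np.round(s,1),round(a,1)
P,_=box("top",370,255,440,303,-.01,.06,90);print("grid top",rect(P),np.percentile(P[:,2],[5,50,95,99]))
G=P[P[:,2]>.03];print(" grip",len(G),rect(G) if len(G) else 0,np.median(G,0))
P,_=box("side",305,298,372,350,-.01,.06,90);print("grid side",rect(P),np.percentile(P[:,2],[5,50,95,99]))
G=P[P[:,2]>.03];print(" grip",len(G),rect(G) if len(G) else 0)
for n,b in(("top",(225,188,342,276)),("side",(268,190,362,268))):
    P,_=box(n,*b,.04,.13)
    H=P[(P[:,2]<.058)];print(n,"housing",rect(H),np.median(H[:,2]),"platz",np.median(P[(P[:,2]>.058)&(P[:,2]<.07),2]))
    T=P[P[:,2]>.08];print(" posts",len(T),rect(T),T[:,2].max())
    k=cv2.kmeans(T[:,:2].astype(np.float32),2,None,(3,30,1e-5),5,2)
    for i in(0,1):
        t=T[k[1].ravel()==i];t=t[t[:,2]>t[:,2].max()-.008];print("  post",rect(t),np.median(t[:,2]))
E
```

```text
grid top (array([ 459.6, -312.7]), array([ 71.5, 154.1]), 6.4) [-0.00060481  0.00584424  0.04510385  0.04837173]
 grip 80 (array([ 459.6, -311.1]), array([11.7, 38. ]), 6.2) [ 0.4596469  -0.3115377   0.04593029]
grid side (array([ 461. , -309.3]), array([ 78.2, 161.4]), 7.1) [0.00048895 0.00668341 0.04538788 0.04746443]
 grip 160 (array([ 459.5, -313.5]), array([14.5, 41.2]), 6.5)
top housing (array([566.4,  -7.5]), array([230.8, 171.5]), 80.8) 0.0517712895373188 platz 0.06344875996223709
 posts 199 (array([566.7,  -7.6]), array([145.5,  60.1]), 81.0) 0.10213478191139647
  post (array([555.7, -74.5]), array([ 9.9, 58.7]), 81.1) 0.09767823952810273
  post (array([577.2,  58.6]), array([10.3, 59.9]), 82.2) 0.0974663527455295
side housing (array([564.8, -12.6]), array([232.4, 170.5]), 81.0) 0.052620389467737505 platz 0.06452741918181104
 posts 276 (array([566.9, -10.2]), array([152.6,  61.7]), 81.6) 0.10135708228610574
  post (array([576.7,  55.5]), array([17.3, 58.2]), 85.6) 0.0973558742230256
  post (array([556.7, -77.7]), array([13.5, 61.4]), 79.6) 0.09768713881292457
```

```bash
python3 -m crank '[{"dp":[0,0,0],"delta_rot":[0,0,0.0198],"fingers":1},{"dp":[0,0,0],"delta_rot":[0,0,0.0198],"fingers":1},{"dp":[0,0,0],"delta_rot":[0,0,0.0198],"fingers":1},{"dp":[0,0,0],"delta_rot":[0,0,0.0198],"fingers":1},{"dp":[0,0,0],"delta_rot":[0,0,0.0198],"fingers":1},{"dp":[0,0,0],"delta_rot":[0,0,0.0198],"fingers":1},{"dp":[0,0,0],"delta_rot":[0,0,0.0198],"fingers":1},{"dp":[0,0,0],"delta_rot":[0,0,0.0198],"fingers":1},{"dp":[0,0,0],"delta_rot":[0,0,0.0198],"fingers":1},{"dp":[0,0,0],"delta_rot":[0,0,0],"fingers":1}]' 40
python3 -m crank '[{"dp":[-0.077,0.0225,0],"delta_rot":[0,0,0],"fingers":1},{"dp":[-0.077,0.0225,0],"delta_rot":[0,0,0],"fingers":1},{"dp":[-0.077,0.0225,0],"delta_rot":[0,0,0],"fingers":1},{"dp":[-0.077,0.0225,0],"delta_rot":[0,0,0],"fingers":1},{"dp":[-0.077,0.0225,0],"delta_rot":[0,0,0],"fingers":1},{"dp":[-0.077,0.0225,0],"delta_rot":[0,0,0],"fingers":1},{"dp":[-0.077,0.0225,0],"delta_rot":[0,0,0],"fingers":1},{"dp":[-0.077,0.0225,0],"delta_rot":[0,0,0],"fingers":1},{"dp":[-0.077,0.0225,0],"delta_rot":[0,0,0],"fingers":1},{"dp":[-0.077,0.0225,0],"delta_rot":[0,0,0],"fingers":1},{"dp":[-0.077,0.0225,0],"delta_rot":[0,0,0],"fingers":1},{"dp":[-0.077,0.0225,0],"delta_rot":[0,0,0],"fingers":1}]'
```

```text
t: 0.93
tcp_pos: [0.2069, 0.5894, 0.3033]
tool_rot: [0.667, 0.745, -0.001, 0.0]
force: [-0.2, -0.2, 0.3]
finger_gap: 1.002
gripper_force: 0.0
t: 1.93
tcp_pos: [0.3937, 0.1441, 0.304]
tool_rot: [0.665, 0.747, 0.0, 0.0]
force: [0.9, 1.1, -0.2]
finger_gap: 1.005
gripper_force: 0.0
```

```bash
python3 -m crank '[{"dp":[-0.077,0.0025,0],"delta_rot":[0,0,0],"fingers":1},{"dp":[-0.077,0.0025,0],"delta_rot":[0,0,0],"fingers":1},{"dp":[-0.077,0.0025,0],"delta_rot":[0,0,0],"fingers":1},{"dp":[-0.077,0.0025,0],"delta_rot":[0,0,0],"fingers":1},{"dp":[-0.077,0.0025,0],"delta_rot":[0,0,0],"fingers":1},{"dp":[-0.077,0.0025,0],"delta_rot":[0,0,0],"fingers":1},{"dp":[-0.077,0.0025,0],"delta_rot":[0,0,0],"fingers":1},{"dp":[-0.077,0.0025,0],"delta_rot":[0,0,0],"fingers":1},{"dp":[-0.077,0.0025,0],"delta_rot":[0,0,0],"fingers":1},{"dp":[-0.077,0.0025,0],"delta_rot":[0,0,0],"fingers":1},{"dp":[-0.077,0.0025,0],"delta_rot":[0,0,0],"fingers":1},{"dp":[-0.077,0.0025,0],"delta_rot":[0,0,0],"fingers":1}]'
python3 -m crank '[{"dp":[0,0,0.06],"delta_rot":[0,0,0],"fingers":1},{"dp":[0,0,0.06],"delta_rot":[0,0,0],"fingers":1},{"dp":[0,0,0],"delta_rot":[0,0,0],"fingers":1},{"dp":[0,0,0],"delta_rot":[0,0,0],"fingers":1}]'
python3 - <<'E'
from station import manip
from h import *
c=manip.camera_model("wrist");p,d=manip.snapshot("wrist");s=manip.sense();print(s['tcp_pos'],R.from_quat(s['tool_rot']).as_matrix().round(4).tolist(),c,(d>0).mean())
cv2.imwrite("pics/w1.png",p[:,:,::-1]);np.savez("pics/w1.npz",p=p,d=d,**c)
E
```

```text
t: 2.93
tcp_pos: [0.4604, -0.3133, 0.3037]
tool_rot: [0.665, 0.747, 0.0, -0.0]
force: [1.1, 0.1, -1.0]
finger_gap: 1.001
gripper_force: 0.0
t: 3.27
tcp_pos: [0.4597, -0.3107, 0.2424]
tool_rot: [0.665, 0.747, 0.0, -0.003]
force: [0.0, -0.5, -0.1]
finger_gap: 0.995
gripper_force: 0.0
[ 0.4606085  -0.31120027  0.24403972] [[-0.1149, 0.9934, -0.0007], [0.9934, 0.1149, 0.0008], [0.0009, -0.0006, -1.0]] {'fx': 371.64829954431775, 'fy': 371.64829954431775, 'cx': 317.97917584453904, 'cy': 232.85792838268972, 'origin': array([ 0.45146156, -0.23419007,  0.31236123]), 'attitude': array([-0.15180129, -0.00680081,  0.05718182,  0.98673216])} 0.9950032552083333
```

View pics/w1.png

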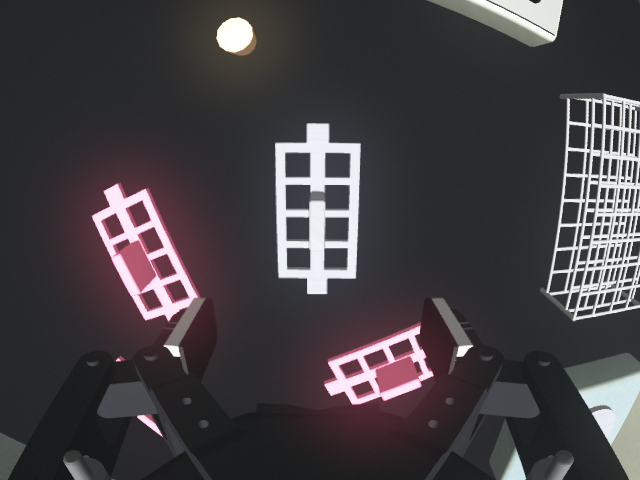

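The wrist view shows the eared grid centred at about (317,210), upright between its ears at (317,132) and (317,286). The pink look-alikes are clear of it on both sides.

Run:
```python
from h import *
f=np.load("pics/w1.npz");p,d=f['p'],f['d'];c={k:f[k] for k in('fx','fy','cx','cy','origin','attitude')}
v,u=np.mgrid[110:305,262:375];uv=np.c_[u.ravel(),v.ravel()];P=cloud(c,d,uv,True);g=p[uv[:,1],uv[:,0]]
m=(g.min(1)>150)&(g.astype(int).ptp(1) <60 if hasattr(g,'ptp') else (np.ptp(g.astype(int),axis=1)<60))
P=P[m]
print(np.percentile(P[:,2],[2,20,50,95,99]))
A=P[P[:,2]<.03];print(cv2.minAreaRect(A[:,:2].astype(np.float32)*1000))
# ray-plane check
q=plane(c,uv[m],.006,True)[P[:,2]<.03];print(cv2.minAreaRect(q[:,:2].astype(np.float32)*1000))
G=P[(P[:,2]>.04)];print(len(G),cv2.minAreaRect(G[:,:2].astype(np.float32)*1000))
```

```text
[0.00296175 0.00502569 0.00571896 0.04554438 0.04657335]
((458.45465087890625, -314.1747131347656), (71.73504638671875, 154.64096069335938), 5.67794132232666)
((458.3922424316406, -312.6302795410156), (70.3499984741211, 151.61270141601562), 6.2133331298828125)
828 ((454.7020568847656, -283.3103332519531), (11.521049499511719, 98.30828857421875), 6.892597198486328)
```

```bash
python3 -m crank '[{"dp":[-0.003,-0.0024,0.06],"delta_rot":[0,0,0],"fingers":1},{"dp":[0,0,0.06],"delta_rot":[0,0,0],"fingers":1},{"dp":[0,0,0.06],"delta_rot":[0,0,0],"fingers":1},{"dp":[0,0,0.06],"delta_rot":[0,0,0],"fingers":1},{"dp":[0,0,0.04],"delta_rot":[0,0,0],"fingers":1},{"dp":[0,0,0.03],"delta_rot":[0,0,0],"fingers":0},{"dp":[0,0,0],"delta_rot":[0,0,0],"fingers":-1},{"dp":[0,0,0],"delta_rot":[0,0,0],"fingers":-1},{"dp":[0,0,0],"delta_rot":[0,0,0],"fingers":-1},{"dp":[0,0,0],"delta_rot":[0,0,0],"fingers":-1},{"dp":[0,0,0],"delta_rot":[0,0,0],"fingers":-1},{"dp":[0,0,0],"delta_rot":[0,0,0],"fingers":-1}]' 80
python3 -m crank '[{"dp":[0,0,0],"delta_rot":[0,0,0],"fingers":-1},{"dp":[0,0,0],"delta_rot":[0,0,0],"fingers":-1},{"dp":[0,0,0],"delta_rot":[0,0,0],"fingers":-1},{"dp":[0,0,0],"delta_rot":[0,0,0],"fingers":-1}]'
```

```text
t: 4.32
tcp_pos: [0.4603, -0.3137, 0.0908]
tool_rot: [0.666, 0.746, -0.0, 0.002]
force: [-0.5, 0.7, 5.7]
finger_gap: 0.123
gripper_force: 79.7
t: 4.65
tcp_pos: [0.4603, -0.3137, 0.0908]
tool_rot: [0.666, 0.746, -0.0, 0.002]
force: [0.8, 1.6, 6.1]
finger_gap: 0.128
gripper_force: 79.7
```

```bash
python3 -m crank '[{"dp":[0,0,-0.03],"delta_rot":[0,0,0],"fingers":-1},{"dp":[0,0,-0.07],"delta_rot":[0,0,0],"fingers":-1},{"dp":[0,0,-0.07],"delta_rot":[0,0,0],"fingers":-1},{"dp":[0,0,-0.07],"delta_rot":[0,0,0],"fingers":-1},{"dp":[0,0,-0.07],"delta_rot":[0,0,0.0109],"fingers":-1},{"dp":[0,0,0],"delta_rot":[0,0,0.0109],"fingers":-1},{"dp":[0,0,0],"delta_rot":[0,0,0.0109],"fingers":-1},{"dp":[0,0,0],"delta_rot":[0,0,0.0109],"fingers":-1},{"dp":[0,0,0],"delta_rot":[0,0,0],"fingers":-1},{"dp":[0,0,0],"delta_rot":[0,0,0],"fingers":-1}]'
python3 -m crank '[{"dp":[0.0638,0.0112,0],"delta_rot":[0,0,0],"fingers":-1},{"dp":[0.0638,0.0112,0],"delta_rot":[0,0,0],"fingers":-1},{"dp":[0.0638,0.0112,0],"delta_rot":[0,0,0],"fingers":-1},{"dp":[0.0638,0.0112,0],"delta_rot":[0,0,0],"fingers":-1},{"dp":[0.0638,0.0112,0],"delta_rot":[0,0,0],"fingers":-1},{"dp":[0.0638,0.0112,0],"delta_rot":[0,0,0],"fingers":-1},{"dp":[0.0638,0.0112,0],"delta_rot":[0,0,0],"fingers":-1},{"dp":[0.0638,0.0112,0],"delta_rot":[0,0,0],"fingers":-1},{"dp":[0.0638,0.0112,0],"delta_rot":[0,0,0],"fingers":-1},{"dp":[0.0638,0.0112,0],"delta_rot":[0,0,0],"fingers":-1},{"dp":[0,0,0],"delta_rot":[0,0,0],"fingers":-1},{"dp":[0,0,0],"delta_rot":[0,0,0],"fingers":-1}]'
python3 - <<'E'
from station import manip
from h import *
c=manip.camera_model("wrist");p,d=manip.snapshot("wrist");s=manip.sense();print(s['tcp_pos'],R.from_quat(s['tool_rot']).as_matrix().round(4).tolist(),s['force'])
cv2.imwrite("pics/w2.png",p[:,:,::-1]);np.savez("pics/w2.npz",p=p,d=d,**c)
p,d=manip.snapshot("side");cv2.imwrite("pics/s2.png",cv2.resize(p[120:290,230:400,::-1],None,fx=3.4,fy=3.4,interpolation=2))
E
```

```text
t: 5.48
tcp_pos: [0.4594, -0.3128, 0.2443]
tool_rot: [0.761, 0.649, 0.0, 0.0]
force: [-0.2, -0.3, -2.4]
finger_gap: 0.121
gripper_force: 78.5
t: 6.48
tcp_pos: [0.5659, -0.0053, 0.2437]
tool_rot: [0.76, 0.65, -0.0, -0.0]
force: [-0.2, -0.4, -2.3]
finger_gap: 0.125
gripper_force: 78.4
[ 0.56566517 -0.00653036  0.24363901] [[0.1569, 0.9876, -0.0009], [0.9876, -0.1569, -0.0003], [-0.0005, -0.0008, -1.0]] [ 0.62535838  0.61886678 -2.24376595]
```

View pics/w2.png

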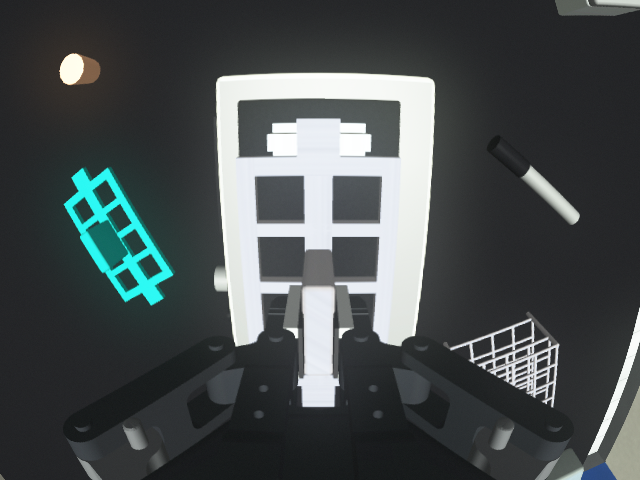

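View pics/s2.png

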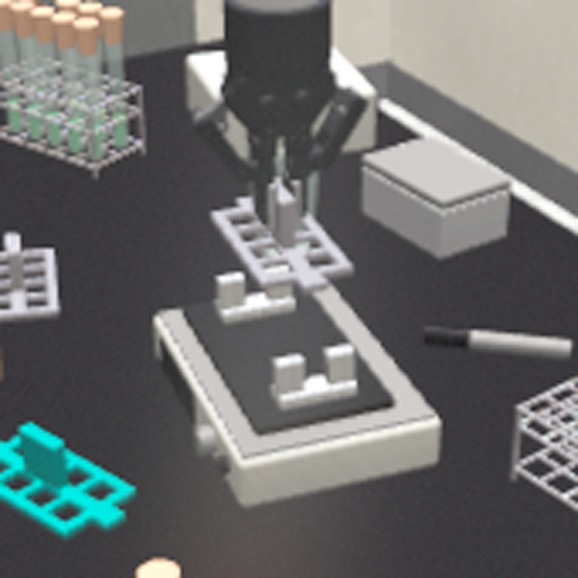

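The wrist view shows the held grid over the +y post: the ear spans about (297–340, 118–156) and the post wings (268–371, 124–156). The side view shows both posts' slots and the grid hanging level.

Run:
```python
from h import *
from station import manip
f=np.load("pics/w2.npz");p,d=f['p'],f['d'];c={k:f[k] for k in('fx','fy','cx','cy','origin','attitude')}
s=manip.sense();T=s['tcp_pos'];M=R.from_quat(s['tool_rot']).as_matrix()
v,u=np.mgrid[105:330,225:410];uv=np.c_[u.ravel(),v.ravel()];P=cloud(c,d,uv,True);Q=(P-T)@M
e=(P[:,2]>.13)&(uv[:,1]<225);E=Q[e]
print("grid z(world)",np.percentile(P[e,2],[10,50,90]))
def rows(name,Q,lo,hi,z):
    for x in np.arange(lo,hi,.004):
        a=Q[(Q[:,0]>x)&(Q[:,0]<x+.004)]
        if len(a)>5: print(name,"x=%.0f y %.1f..%.1f mid %.1f n%d"%(x*1e3,a[:,1].min()*1e3,a[:,1].max()*1e3,(a[:,1].min()+a[:,1].max())*500,len(a)))
rows("grid",E,.04,.09,0)
b=(P[:,2]>.088)&(P[:,2]<.106)&(uv[:,1]<162);B=Q[b];print("post",len(B),np.median(P[b,2]));rows("post",B,.04,.09,0)
# plane-based edges: pixel cols at rows
g=p.min(2)
for r in(140,148,152):
    print(r,[(int(k),int(g[r,k]),int(g[r,k+1])) for k in range(255,385) if abs(int(g[r,k+1])-int(g[r,k-1]))>25])
```

```text
grid z(world) [0.15744389 0.15849687 0.15934342]
grid x=40 y -34.8..35.3 mid 0.3 n605
grid x=44 y -34.9..35.6 mid 0.3 n627
grid x=48 y -34.8..35.4 mid 0.3 n640
grid x=52 y -34.7..35.6 mid 0.5 n791
grid x=56 y -34.8..35.3 mid 0.2 n1522
grid x=60 y -34.7..35.3 mid 0.3 n1590
grid x=64 y -8.8..9.1 mid 0.1 n395
grid x=68 y -8.8..9.4 mid 0.3 n450
grid x=72 y -8.8..9.4 mid 0.3 n403
grid x=76 y -8.8..8.9 mid 0.1 n484
post 1000 0.09706713753142468
post x=60 y -28.9..30.7 mid 0.9 n342
post x=64 y -28.8..30.3 mid 0.8 n388
post x=68 y -29.3..30.5 mid 0.6 n270
140 [(266, 101, 211), (267, 211, 254), (268, 254, 254), (370, 238, 147), (371, 147, 87), (372, 87, 85)]
148 [(266, 80, 228), (267, 228, 254), (268, 254, 254), (370, 237, 93), (371, 93, 86)]
152 [(271, 78, 123), (272, 123, 253), (273, 253, 253), (364, 254, 162), (365, 162, 108), (366, 108, 108), (370, 101, 84)]
```

Run:
```python
from h import *
from station import manip
f=np.load("pics/w2.npz");p,d=f['p'],f['d'];c={k:f[k] for k in('fx','fy','cx','cy','origin','attitude')}
s=manip.sense();T=s['tcp_pos'];M=R.from_quat(s['tool_rot']).as_matrix()
v,u=np.mgrid[105:330,225:410];uv=np.c_[u.ravel(),v.ravel()];P=cloud(c,d,uv,True);Q=(P-T)@M
E=Q[(P[:,2]>.145)&(uv[:,1]<225)]
a=E[abs(E[:,1])<.008];print("ear tip x",np.percentile(a[:,0],[98,99.5,100]))
a=E[(abs(E[:,1])>.012)];print("frame end x",np.percentile(a[:,0],[98,99.5,100]))
b=(P[:,2]>.088)&(P[:,2]<.106)&(uv[:,1]<162);B=Q[b];print("post outer x",np.percentile(B[:,0],[1,98,99.5,100]))
for q in((.5557,-.0745),(.5772,.0586),(.56645,-.00795)): print(((np.array([*q,.0975])-T)@M)[:2])
```

```text
ear tip x [0.07938811 0.07938811 0.07944553]
frame end x [0.0634344  0.0636074  0.06373796]
post outer x [0.060747   0.07042012 0.07051081 0.07055972]
[-0.06779267  0.00108728]
[0.06703258 0.0011901 ]
[-0.00038004  0.00113869]
```

```bash
python3 -m crank '[{"dp":[-0.009,0.0012,0.02],"delta_rot":[0,0,0],"fingers":-1},{"dp":[0,0,0.03],"delta_rot":[0,0,0],"fingers":-1},{"dp":[0,0,0.03],"delta_rot":[0,0,0],"fingers":-1},{"dp":[0,0,0.015],"delta_rot":[0,0,0],"fingers":-1},{"dp":[0,0,0],"delta_rot":[0,0,0],"fingers":-1},{"dp":[0,0,0],"delta_rot":[0,0,0],"fingers":-1},{"dp":[0,0,0],"delta_rot":[0,0,0],"fingers":-1}]'
cat > m.py <<'E'
from station import manip
from h import *
c=manip.camera_model("wrist");p,d=manip.snapshot("wrist");s=manip.sense();T=s['tcp_pos'];M=R.from_quat(s['tool_rot']).as_matrix();print(T,M.round(4)[:,1],s['force'])
v,u=np.mgrid[60:330,215:420];uv=np.c_[u.ravel(),v.ravel()];P=cloud(c,d,uv,True);Q=(P-T)@M
zg=T[2]-.0851;zp=.0975
g=(abs(P[:,2]-zg)<.004)&(abs(Q[:,1])<.04)&(Q[:,0]>.035);E=Q[g];print("grid z",np.median(P[g,2]))
a=E[abs(E[:,1])<.007];print("ear tip",np.percentile(a[:,0],98))
w=E[(E[:,0]>.069)];print("ear y",np.percentile(w[:,1],[1,99]),np.percentile(w[:,1],[1,99]).mean())
a=E[abs(E[:,1])>.012];a=a[a[:,0]<.067];print("frame end",np.percentile(a[:,0],99))
b=(abs(P[:,2]-zp)<.003)&(abs(Q[:,1])>.0102)&(Q[:,0]>.055)&(Q[:,0]<.08);B=Q[b];print("post z",np.median(P[b,2]),"x",np.percentile(B[:,0],[1,99]),"y",np.percentile(B[:,1],[.5,99.5]),np.percentile(B[:,1],[.5,99.5]).mean(),"n",len(B))
cv2.imwrite("pics/w3.png",p[:,:,::-1])
E
python3 m.py
```

```text
t: 7.17
tcp_pos: [0.5661, -0.0124, 0.1968]
tool_rot: [0.762, 0.648, 0.0, 0.0]
force: [-0.6, -0.6, -2.2]
finger_gap: 0.125
gripper_force: 78.4
[ 0.56627172 -0.0121906   0.19708104] [ 0.987  -0.1604  0.0016] [-0.16553094  0.49384476 -1.20673309]
grid z 0.11163357113508662
ear tip 0.07667881126055899
ear y [-0.00873011  0.0093229 ] 0.0002963988080570048
frame end 0.06119677949366472
post z 0.09708344634802227 x [0.06498931 0.07505271] y [-0.03113589  0.02853306] -0.001301416401471387 n 1840
```

View pics/w3.png

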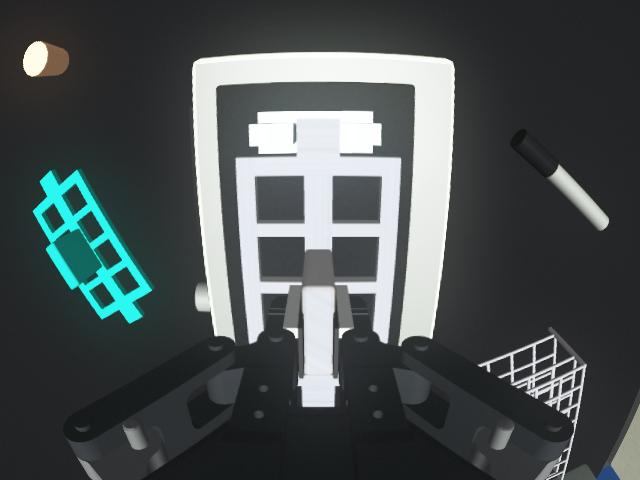

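The wrist view shows the +y post's full top at (250–381, 113–153) with the ear over its slot at (297–340). The grid needs about +1.5 mm in tool x and −1.5 mm in tool y. I'll correct that and feel down gently.

```bash
python3 -m crank '[{"dp":[0.0035,-0.003,0.004],"delta_rot":[0,0,0],"fingers":-1},{"dp":[0,0,0.004],"delta_rot":[0,0,0],"fingers":-1},{"dp":[0,0,0.003],"delta_rot":[0,0,0],"fingers":-1},{"dp":[0,0,0],"delta_rot":[0,0,0],"fingers":-1},{"dp":[0,0,0],"delta_rot":[0,0,0],"fingers":-1},{"dp":[0,0,0],"delta_rot":[0,0,0],"fingers":-1}]'
python3 m.py
python3 -m crank '[{"dp":[0,0,0.002],"delta_rot":[0,0,0],"fingers":-1},{"dp":[0,0,0.002],"delta_rot":[0,0,0],"fingers":-1},{"dp":[0,0,0.002],"delta_rot":[0,0,0],"fingers":-1},{"dp":[0,0,0],"delta_rot":[0,0,0],"fingers":-1},{"dp":[0,0,0],"delta_rot":[0,0,0],"fingers":-1},{"dp":[0,0,0],"delta_rot":[0,0,0],"fingers":-1}]'
```

```text
t: 7.72
tcp_pos: [0.5647, -0.0096, 0.191]
tool_rot: [0.761, 0.648, 0.0, 0.0]
force: [0.1, -0.1, -2.3]
finger_gap: 0.125
gripper_force: 78.4
[ 0.56466539 -0.00967396  0.19097657] [ 9.872e-01 -1.598e-01  2.000e-04] [-0.51096337 -0.52064084 -2.08245634]
grid z 0.10583834770101486
ear tip 0.07691155452198382
ear y [-0.00865512  0.00941873] 0.0003818053465984312
frame end 0.061440491491581935
post z 0.09710094848133002 x [0.06271159 0.07278378] y [-0.02883671  0.03080628] 0.0009847866011040447 n 1983
t: 8.27
tcp_pos: [0.5647, -0.0097, 0.1879]
tool_rot: [0.762, 0.648, 0.0, 0.0]
force: [0.1, -0.6, -2.4]
finger_gap: 0.128
gripper_force: 78.5
```

```bash
python3 -m crank '[{"dp":[-0.0016,0.0012,0],"delta_rot":[0,0,0],"fingers":-1},{"dp":[0,0,0],"delta_rot":[0,0,0],"fingers":-1},{"dp":[0,0,0.002],"delta_rot":[0,0,0],"fingers":-1},{"dp":[0,0,0.002],"delta_rot":[0,0,0],"fingers":-1},{"dp":[0,0,0.002],"delta_rot":[0,0,0],"fingers":-1},{"dp":[0,0,0],"delta_rot":[0,0,0],"fingers":-1},{"dp":[0,0,0],"delta_rot":[0,0,0],"fingers":-1},{"dp":[0,0,0],"delta_rot":[0,0,0],"fingers":-1}]'
```

```text
t: 8.93
tcp_pos: [0.565, -0.0106, 0.1849]
tool_rot: [0.762, 0.648, -0.0, -0.0]
force: [0.5, -0.8, -2.1]
finger_gap: 0.124
gripper_force: 78.5
```

```bash
python3 -m crank '[{"dp":[0,0,0.002],"delta_rot":[0,0,0],"fingers":-1},{"dp":[0,0,0.002],"delta_rot":[0,0,0],"fingers":-1},{"dp":[0,0,0.002],"delta_rot":[0,0,0],"fingers":-1},{"dp":[0,0,0],"delta_rot":[0,0,0],"fingers":-1},{"dp":[0,0,0],"delta_rot":[0,0,0],"fingers":-1}]'
python3 m.py
python3 -m crank '[{"dp":[0,0,0.002],"delta_rot":[0,0,0],"fingers":-1},{"dp":[0,0,0.002],"delta_rot":[0,0,0],"fingers":-1},{"dp":[0,0,0],"delta_rot":[0,0,0],"fingers":-1},{"dp":[0,0,0],"delta_rot":[0,0,0],"fingers":-1}]'
```

```text
t: 9.35
tcp_pos: [0.565, -0.0106, 0.1818]
tool_rot: [0.762, 0.648, -0.0, -0.0]
force: [0.8, 0.1, -1.9]
finger_gap: 0.131
gripper_force: 78.5
[ 0.56499316 -0.01056233  0.18184358] [ 9.871e-01 -1.599e-01 -2.000e-04] [ 0.30921468  0.82576998 -2.46925146]
grid z 0.09673174144473384
ear tip 0.07686782699265592
ear y [-0.02881551  0.02980832] 0.0004964046202514966
frame end 0.06674513913692633
post z 0.0968753987763025 x [0.0551541  0.07342709] y [-0.03397419  0.03469535] 0.00036057562894228207 n 4011
t: 9.73
tcp_pos: [0.565, -0.0106, 0.1798]
tool_rot: [0.762, 0.648, -0.0, -0.0]
force: [-0.3, 0.3, -2.2]
finger_gap: 0.123
gripper_force: 78.5
```

```bash
python3 -m crank '[{"dp":[0,0,0.002],"delta_rot":[0,0,0],"fingers":-1},{"dp":[0,0,0.002],"delta_rot":[0,0,0],"fingers":-1},{"dp":[0,0,0.002],"delta_rot":[0,0,0],"fingers":-1},{"dp":[0,0,0],"delta_rot":[0,0,0],"fingers":-1},{"dp":[0,0,0],"delta_rot":[0,0,0],"fingers":-1}]' 120
python3 -m crank '[{"dp":[0,0,0.002],"delta_rot":[0,0,0],"fingers":-1},{"dp":[0,0,0.002],"delta_rot":[0,0,0],"fingers":-1},{"dp":[0,0,0],"delta_rot":[0,0,0],"fingers":-1},{"dp":[0,0,0],"delta_rot":[0,0,0],"fingers":-1}]'
```

```text
t: 10.15
tcp_pos: [0.5652, -0.0106, 0.1769]
tool_rot: [0.762, 0.648, 0.0, 0.0]
force: [1.1, -0.0, -1.7]
finger_gap: 0.119
gripper_force: 117.5
t: 10.48
tcp_pos: [0.5651, -0.0106, 0.1749]
tool_rot: [0.762, 0.648, 0.0, 0.0]
force: [0.5, 0.8, -1.3]
finger_gap: 0.116
gripper_force: 117.5
```

```bash
python3 -m crank '[{"dp":[0,0,0.002],"delta_rot":[0,0,0],"fingers":-1},{"dp":[0,0,0.002],"delta_rot":[0,0,0],"fingers":-1},{"dp":[0,0,0],"delta_rot":[0,0,0],"fingers":-1},{"dp":[0,0,0],"delta_rot":[0,0,0],"fingers":-1}]'
python3 -m crank '[{"dp":[0,0,0.002],"delta_rot":[0,0,0],"fingers":-1},{"dp":[0,0,0.002],"delta_rot":[0,0,0],"fingers":-1},{"dp":[0,0,0],"delta_rot":[0,0,0],"fingers":-1},{"dp":[0,0,0],"delta_rot":[0,0,0],"fingers":-1}]'
```

```text
t: 10.82
tcp_pos: [0.5652, -0.0106, 0.173]
tool_rot: [0.762, 0.648, 0.0, 0.0]
force: [0.8, -0.0, -0.3]
finger_gap: 0.116
gripper_force: 117.8
t: 11.15
tcp_pos: [0.5651, -0.0106, 0.171]
tool_rot: [0.762, 0.648, 0.0, 0.0]
force: [-0.4, -0.4, 0.7]
finger_gap: 0.12
gripper_force: 117.9
```

```bash
python3 -m crank '[{"dp":[0,0,0.002],"delta_rot":[0,0,0],"fingers":-1},{"dp":[0,0,0.002],"delta_rot":[0,0,0],"fingers":-1},{"dp":[0,0,0],"delta_rot":[0,0,0],"fingers":-1},{"dp":[0,0,0],"delta_rot":[0,0,0],"fingers":-1}]'
python3 -m crank '[{"dp":[0,0,0.002],"delta_rot":[0,0,0],"fingers":-1},{"dp":[0,0,0.002],"delta_rot":[0,0,0],"fingers":-1},{"dp":[0,0,0],"delta_rot":[0,0,0],"fingers":-1},{"dp":[0,0,0],"delta_rot":[0,0,0],"fingers":-1}]'
python3 -m crank '[{"dp":[0,0,0.002],"delta_rot":[0,0,0],"fingers":-1},{"dp":[0,0,0.002],"delta_rot":[0,0,0],"fingers":-1},{"dp":[0,0,0],"delta_rot":[0,0,0],"fingers":-1},{"dp":[0,0,0],"delta_rot":[0,0,0],"fingers":-1}]'
```

```text
t: 11.48
tcp_pos: [0.565, -0.0106, 0.1687]
tool_rot: [0.762, 0.648, -0.0, -0.0]
force: [2.0, 0.7, -1.1]
finger_gap: 0.117
gripper_force: 117.7
t: 11.82
tcp_pos: [0.565, -0.0106, 0.1667]
tool_rot: [0.762, 0.648, -0.0, -0.0]
force: [0.1, 0.6, -1.3]
finger_gap: 0.112
gripper_force: 117.7
t: 12.15
tcp_pos: [0.5649, -0.0106, 0.1646]
tool_rot: [0.762, 0.648, -0.0, -0.0]
force: [1.2, -0.2, -2.9]
finger_gap: 0.12
gripper_force: 117.5
```

```bash
for i in 1; do python3 -m crank '[{"dp":[0,0,0.002],"delta_rot":[0,0,0],"fingers":-1},{"dp":[0,0,0],"delta_rot":[0,0,0],"fingers":-1},{"dp":[0,0,0],"delta_rot":[0,0,0],"fingers":-1}]'; done
python3 -m crank '[{"dp":[0,0,0.001],"delta_rot":[0,0,0],"fingers":-1},{"dp":[0,0,0],"delta_rot":[0,0,0],"fingers":-1},{"dp":[0,0,0],"delta_rot":[0,0,0],"fingers":-1}]'
python3 -m crank '[{"dp":[0,0,0.001],"delta_rot":[0,0,0],"fingers":-1},{"dp":[0,0,0],"delta_rot":[0,0,0],"fingers":-1},{"dp":[0,0,0],"delta_rot":[0,0,0],"fingers":-1}]'
```

```text
t: 12.4
tcp_pos: [0.5649, -0.0105, 0.1635]
tool_rot: [0.762, 0.648, -0.0, -0.0]
force: [0.6, 0.3, -4.2]
finger_gap: 0.121
gripper_force: 117.2
t: 12.65
tcp_pos: [0.565, -0.0106, 0.1633]
tool_rot: [0.762, 0.648, -0.0, -0.0]
force: [2.0, 0.2, -4.0]
finger_gap: 0.115
gripper_force: 117.4
t: 12.9
tcp_pos: [0.565, -0.0106, 0.1629]
tool_rot: [0.762, 0.648, -0.0, -0.0]
force: [0.4, -0.6, -3.2]
finger_gap: 0.119
gripper_force: 117.5
```

```bash
python3 -m crank '[{"dp":[0,0,0.001],"delta_rot":[0,0,0],"fingers":-1},{"dp":[0,0,0],"delta_rot":[0,0,0],"fingers":-1},{"dp":[0,0,0],"delta_rot":[0,0,0],"fingers":-1}]'
python3 -m crank '[{"dp":[0,0,0.001],"delta_rot":[0,0,0],"fingers":-1},{"dp":[0,0,0],"delta_rot":[0,0,0],"fingers":-1},{"dp":[0,0,0],"delta_rot":[0,0,0],"fingers":-1}]'
```

```text
t: 13.15
tcp_pos: [0.5651, -0.0106, 0.1625]
tool_rot: [0.762, 0.648, 0.0, 0.0]
force: [0.8, 0.2, -1.5]
finger_gap: 0.117
gripper_force: 117.6
t: 13.4
tcp_pos: [0.5652, -0.0106, 0.1624]
tool_rot: [0.762, 0.648, 0.0, 0.0]
force: [-0.4, -0.1, 2.5]
finger_gap: 0.111
gripper_force: 118.5
```

```bash
python3 -m crank '[{"dp":[0,0,0.001],"delta_rot":[0,0,0],"fingers":-1},{"dp":[0,0,0],"delta_rot":[0,0,0],"fingers":-1},{"dp":[0,0,0],"delta_rot":[0,0,0],"fingers":-1}]'
python3 -m crank '[{"dp":[0,0,0],"delta_rot":[0,0,0],"fingers":-0.7},{"dp":[0,0,0],"delta_rot":[0,0,0],"fingers":-0.4},{"dp":[0,0,0],"delta_rot":[0,0,0],"fingers":-0.2},{"dp":[0,0,0],"delta_rot":[0,0,0],"fingers":0},{"dp":[0,0,0],"delta_rot":[0,0,0],"fingers":0},{"dp":[0,0,0],"delta_rot":[0,0,0],"fingers":0}]'
python3 -m crank '[{"dp":[0,0,-0.01],"delta_rot":[0,0,0],"fingers":0.2},{"dp":[0,0,-0.03],"delta_rot":[0,0,0],"fingers":0.2},{"dp":[0,0,-0.06],"delta_rot":[0,0,0],"fingers":0.2},{"dp":[0,0,-0.06],"delta_rot":[0,0,0],"fingers":0.2},{"dp":[0,0,-0.06],"delta_rot":[0,0,0],"fingers":0.2},{"dp":[0,0,0],"delta_rot":[0,0,0],"fingers":0.2},{"dp":[0,0,0],"delta_rot":[0,0,0],"fingers":0.2},{"dp":[0,0,0],"delta_rot":[0,0,0],"fingers":0.2}]'
python3 - <<'E'
from station import manip
from h import *
c=manip.camera_model("wrist");p,d=manip.snapshot("wrist");cv2.imwrite("pics/w4.png",p[:,:,::-1])
s=manip.sense();M=R.from_quat(s['tool_rot']).as_matrix()
v,u=np.mgrid[60:400,215:420];uv=np.c_[u.ravel(),v.ravel()];P=cloud(c,d,uv,True);Q=(P-s['tcp_pos'])@M
g=(P[:,2]>.072)&(P[:,2]<.085);A=P[g];print("bars z",np.median(A[:,2]),cv2.minAreaRect(A[:,:2].astype(np.float32)*1000))
k=np.c_[A[:,:2]-A[:,:2].mean(0),np.ones(len(A))];print("slope",np.linalg.lstsq(k,A[:,2],rcond=None)[0])
E
```

```text
t: 13.65
tcp_pos: [0.5651, -0.0106, 0.1624]
tool_rot: [0.761, 0.648, 0.0, 0.0]
force: [-1.5, 0.5, 6.9]
finger_gap: 0.119
gripper_force: 119.1
t: 14.15
tcp_pos: [0.5649, -0.0106, 0.1612]
tool_rot: [0.762, 0.648, -0.0, -0.0]
force: [-0.2, -1.4, -0.1]
finger_gap: 0.501
gripper_force: 0.0
t: 14.82
tcp_pos: [0.5645, -0.0105, 0.2712]
tool_rot: [0.762, 0.648, -0.0, -0.0]
force: [0.1, -0.4, -0.8]
finger_gap: 0.599
gripper_force: 0.0
bars z 0.07707200151372312 ((565.8116455078125, -8.385032653808594), (154.7504425048828, 70.57862091064453), 80.78266906738281)
slope [-0.00067426 -0.00228293  0.07704876]
```

View pics/w4.png

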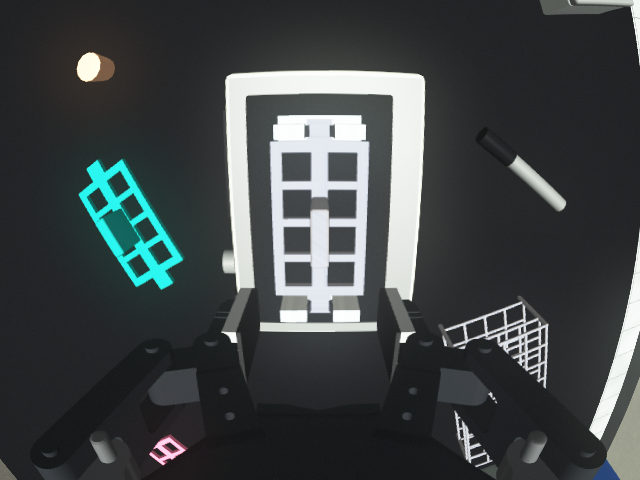

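The grid lies in both slots, with ears at (319,128) and (319,303). Its bar tops measure 77.1 mm (77.5 expected), it is level within 0.003 rad, and the robot is clear of it.

```bash
python3 -c "
from station import manip
print(manip.sign_off())"
```

```text
the job is handed in; nothing more can be done
None
```

The eared grid is pressed past the clips and rests level in both slots, released with the arm clear of it; the wrist force stayed within about 7 N at every reading, nothing else on the bench was touched, and I handed the job in at about 15 s without seeing the verdict.

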